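# Hook the cutlery tray out from under the cake shelf

### The arm

A 6-joint arm with a two-finger parallel gripper is mounted at the origin on the work surface. World frame = base frame: x ahead of the robot, y to its left, z up, the work surface at z = 0. Lengths are in mm, angles in degrees, forces in N, time in s.
With the tool pointing down it reaches from about 325 to 775 mm from the base axis. Payload 9.3 kg.
Tool frame: the origin (TCP) lies at the very end of the fingers, on their centre line; the grasp point (between the pads) lies r.pinch_z behind it (r.pinch_z is the distance from the TCP to the grasp point, in mm); y points along the fingers, z is the direction in which the jaws open and shut, and the axes are right-handed (so a half turn about y gives the same grasp; the last joint's range is limited). The gripper opens to 85 mm and grips with 20 to 120 N. Pads are 22 mm wide; open, the fingers measure 114 mm over their backs; the gripper's body (76 mm by 85 mm) begins 54 mm behind the grasp point. The pads swing forward as they close: fully open they stand 13 mm farther back than shut.
Start: joints at [55.084, 14.817, 1.232, 76.415, 0, 81.257], TCP at [242.594, 493.604, 231.279] pointing down, gripper open.
Joint ranges: [-174.27, 174.27], [-52.1, 104.24], [-59.71, 78.15], [-110.17, 111.67], [-87.03, 83.33], [-180, 180]. Speed limits (degrees/s): [127.2, 127.2, 159.86, 180, 180, 180].

### API

Orientations are given as a 3x3 rotation matrix whose columns are the frame's x, y, z axes.
In Python, from station import sensors, viewer, ticket, r gives the robot as it stands. The module is installed in compiled form; this text tells all that it offers.
- The arm moves only by the shell command python3 -m handwheel 'ROWS' [FORCE]. ROWS is JSON, one flat list of numbers, 5 for each row, row after row: the finger opening in m, from 0 to 0.0854, then the shift along the tool's x, y, z in m, then the turn about the tool's y in rad. In form: [jaw, x, y, z, twist, jaw, x, y, z, twist, ...]. A call has exactly 5 rows; each row is the pose to reach, as a shift and turn from the pose commanded when the call began, along the tool's axes at that moment; what a row does not reach only later rows make up. A row lasts 1/10 s, in which the tool goes at most 50 mm and 8.59 degrees, less where a joint would pass 70% of its speed; a pose out of reach is approached as far as the arm can. A call with a gripper value outside its range is refused whole. The fingers move at their own pace and stop on an object; FORCE is the grip in N (left out, the last holds). Time passes only in rows, so rows that repeat a pose let the fingers close, or fill a call up. It gives the time, the measured TCP pose, the force and the opening at its end, in the units of the state.
- sensors.state(): the state, without advancing time (a new reading comes with each control period).
- viewer.capture(name): name is "side" or "top"; returns the picture (480x640x3 uint8, blue, green, red); there is no depth.
- viewer.get_calibration(name): a dict with "fx", "fy", "cx", "cy" (pixels), "k1" (the pictures are not rectified: a ray, as slopes to the right and down, at radius r is drawn at 1 + k1 r^2 times it, then the intrinsics apply), "origin" and "rotation" of the camera in the world. Camera axes: x right, y down, z forward; pixel columns grow to the right and rows downward; lengths in mm; the calibration is good to about 2 mm. A picture is of the moment at which its call begins. get_calibration takes no time and is no camera call.
- ticket.hand_in(): hands the job in, once; it reports no verdict.
The state is a dict: "t": time; "joint_positions": joint angles; "dq": joint speeds; "effort": joint torques, N m; "tool_pos": TCP position; "tcp_rot": TCP orientation; "ft_force": force on the tool from outside, world axes, zero at the start; "ft_torque": the same for the moment, N m; "gripper_width": finger opening in mm.
Only numpy, scipy, OpenCV 4.12 (cv2) and the standard library are available. Lean on these libraries where they do the work, as an engineer would, in place of code of your own. Each camera call takes 0.05 s, during which the arm holds its last target.

### The job

The cake counter needs forks: pick up the hooked rod, reach it under the clear cake shelf, catch the pull loop of the cutlery tray and pull the tray out until its loop sticks out fully past the shelf's front edge. Then unhook the rod and stand it back on the table on its flat handle, with its hook at least 5 cm from the loop. Use only the rod on the trays, never the gripper, and leave the plate tray where it is.

Things in the scene. Friction and masses are not known exactly. Their poses are not given: they have to be found in the camera images.
- rod_grip (a point): Hooked rod: a bare wooden handle, a flat-bottomed block 110 long x 26 wide x 40 high with rounded edges, standing on the table; a steel rod 8 thick leaves its front end, rises and runs level 48 above the handle's underside, then turns straight down to the hook's tip. Mass about 0.2 kg. This point is the centre of the handle block (20 above its underside), where it is grasped across its 26 width. Axes: x along the rod towards the hook, z up.
- rod_tip (a point): Lower end of the downturned hook: 180 ahead (+x of the rod) of rod_grip and 14 lower, so 6 above the table while the rod stands there; the top of the level rod lies 46 above this point, and the downturned part is 8 thick. Axes as rod_grip.
- riser: Cake shelf fixed on the table: a clear plastic board 280 deep (x) x 340 wide (y) on four thin steel legs at its corners (155 to 165 either side of the middle), with a dish of cake slices on its rear part. Its underside is 130 above the table, its top 139 with the metal strip on the front edge. Origin on the table under its centre; the open front faces its -x, front edge at x = -140. Two trays stand side by side under it, centred on y = +70 and y = -70, which is which varies.
- cutlery_tray: Wooden tray 170 deep (x) x 115 wide x 55 high under the cake shelf, with two lengthwise dividers and steel forks, knives and spoons in three rows. Origin on the table under its centre, front faces -x (same heading as the shelf). It slides only along its x on runners, out to -x, held by about 2 N of friction, and stays where it is left; it stops at the end of its travel, 170 out.
- cutlery_tray_loop (a point): Centre of the opening of the cutlery tray's pull loop: a flat-lying steel loop of 8 thick bar on the tray's front, 35 above the table (bar from 31 to 39), open from above and below. The opening is 44 long in the pull direction (22 each way from this point, to the tray's front wall and to the outer bar) and 52 wide; the outer bar's far side is 30 in front of this point. At the start this point lies 35 to 55 behind the shelf's front edge, under the shelf.
- plate_tray: Like the cutlery tray, same size and loop, but without dividers and holding a stack of small white plates. Not to be moved. Origin on the table under its centre.

How it is judged:
By the outcome, as a careful person would: the job done as asked, in the order asked, and still so for the second after the job is handed in, with the robot touching nothing.
It also fails if it takes over 56 s, if anything falls off the work surface, if the arm or the gripper's body presses on something with over 40 N, if the wrist force passes 120 N, or if a joint passes its speed limit or range.

## Working session

There is one attempt and no reset: what is moved stays moved. The work goes in short steps, Python scripts to look and compute and a shell command to move; the robot and the scene stay as the last step left them, time stands still between calls to the robot, and variables do not carry over. Pictures are saved under pics/ and viewed, and the job is handed in when it is done.

```bash
mkdir -p pics; python3 - <<'E'
from station import sensors, viewer, ticket, r
import cv2
s=sensors.state()
for k,v in s.items(): print(k,v)
print(r.pinch_z)
for n in("side","top"):
    cv2.imwrite(f"pics/{n}0.png",viewer.capture(n)); print(viewer.get_calibration(n))
E
```

```text
t 0.0
joint_positions [ 5.50831242e+01  1.48525579e+01  1.18838243e+00  7.64166917e+01
 -4.40810004e-04  8.12573372e+01]
dq [ 0.01604046  0.00808768  0.06339227 -0.04184161  0.05685803 -0.01515239]
effort [-1.19023342e-03 -5.55644524e+01  3.44531965e+01  1.38928797e-02
 -2.59581757e-04  7.27516181e-06]
tool_pos [242.4353183  493.35579938 230.63969678]
tcp_rot [[ 8.97456906e-01 -8.01558091e-04  4.41101416e-01]
 [-4.41102096e-01 -1.16172689e-03  8.97456178e-01]
 [-2.06923884e-04 -9.99999004e-01 -1.39616878e-03]]
ft_force [-0.31425945  0.47595065  0.42500816]
ft_torque [-0.03087606  0.00014444 -0.01253654]
gripper_width 85.55702419066388
18.700000000000003
{'fx': 459.53604021901543, 'fy': 459.53604021901543, 'cx': 323.92288120351833, 'cy': 245.7585417640711, 'k1': -0.10312242410306284, 'origin': array([ 356.74235317, -265.15131273, 1015.62590383]), 'rotation': array([[ 0.7960553 , -0.57235224,  0.19674568],
       [-0.60519485, -0.75596736,  0.2495046 ],
       [ 0.00592879, -0.31768893, -0.94817646]])}
{'fx': 517.7478378216331, 'fy': 517.7478378216331, 'cx': 327.64444869731994, 'cy': 236.97285421394585, 'k1': 0.006205192241671502, 'origin': array([ 294.45819405,    8.16093133, 1197.34225135]), 'rotation': array([[-0.12219721, -0.96706494,  0.22327841],
       [-0.99250112,  0.11975794, -0.02448585],
       [-0.00305995, -0.22459618, -0.97444712]])}
```

View pics/side0.png

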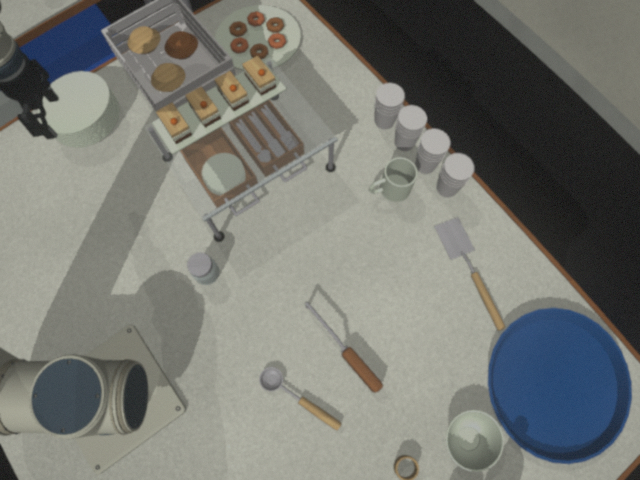

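View pics/top0.png

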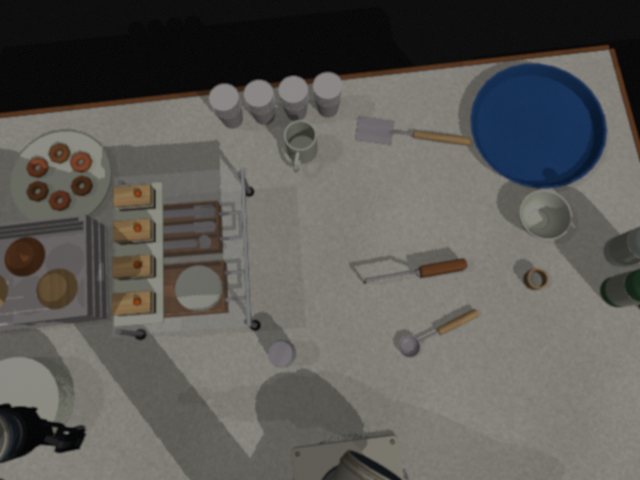

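```bash
python3 - <<'E'
import cv2
a=cv2.imread("pics/top0.png"); b=cv2.imread("pics/side0.png")
def crop(im,x,y,w,h,k,n): cv2.imwrite(n,cv2.resize(im[y:y+h,x:x+w],None,fx=k,fy=k,interpolation=cv2.INTER_CUBIC))
crop(a,340,240,140,70,5.5,"pics/c1.png")
crop(b,290,270,110,130,4.5,"pics/c2.png")
crop(a,100,150,170,200,3,"pics/c3.png")
crop(b,140,60,220,190,3.1,"pics/c4.png")
E
```

```text
(no output)
```

View pics/c1.png

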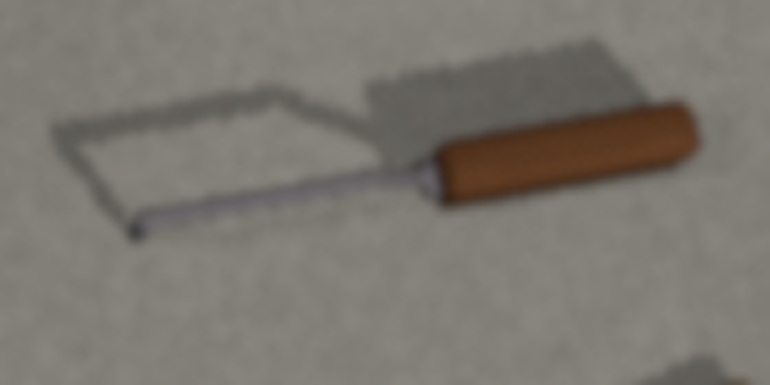

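View pics/c2.png

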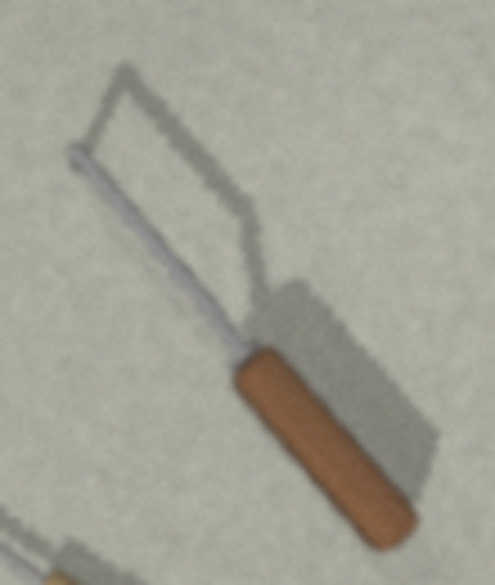

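View pics/c3.png

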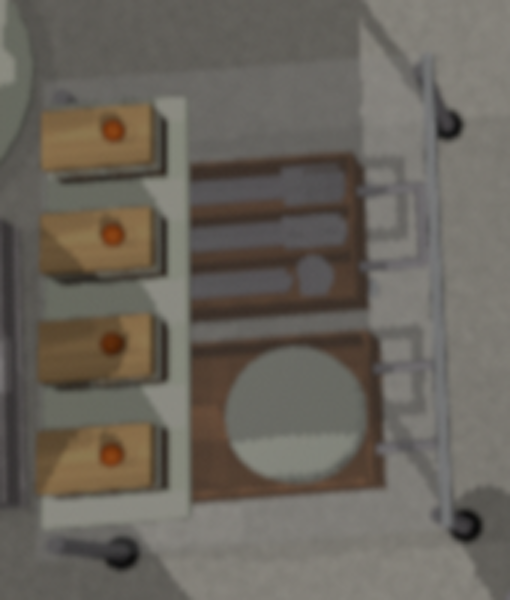

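View pics/c4.png

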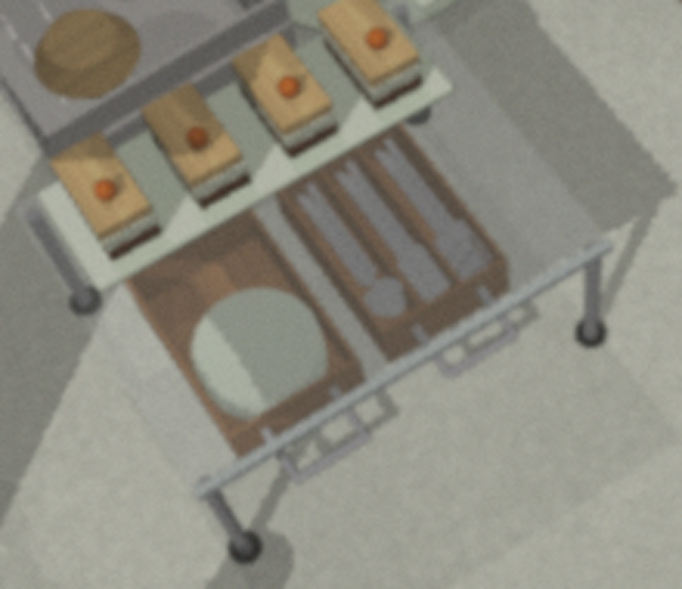

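```bash
cat > h.py <<'E'
import numpy as np, cv2
from station import sensors, viewer
C={n:viewer.get_calibration(n) for n in("side","top")}
def ray(n,u,v):
    c=C[n]; x=(u-c["cx"])/c["fx"]; y=(v-c["cy"])/c["fy"]; a,b=x,y
    for _ in range(20):
        f=1+c["k1"]*(a*a+b*b); a,b=x/f,y/f
    return c["origin"],c["rotation"]@np.array([a,b,1.])
def atz(n,u,v,z):
    o,d=ray(n,u,v); return o+d*(z-o[2])/d[2]
def tri(p,q):
    o1,d1=ray("top",*p);o2,d2=ray("side",*q)
    d1=d1/np.linalg.norm(d1);d2=d2/np.linalg.norm(d2)
    t=np.linalg.lstsq(np.c_[d1,-d2],o2-o1,rcond=None)[0]
    a=o1+d1*t[0];b=o2+d2*t[1]
    return (a+b)/2,np.linalg.norm(a-b)
def proj(n,P):
    c=C[n]; p=c["rotation"].T@(np.array(P,float)-c["origin"]); a,b=p[:2]/p[2]; f=1+c["k1"]*(a*a+b*b)
    return c["fx"]*a*f+c["cx"],c["fy"]*b*f+c["cy"]
E
python3 - <<'E'
from h import *
np.set_printoptions(precision=1,suppress=True)
T=lambda x,y:(340+x/5.5,240+y/5.5); S=lambda x,y:(290+x/4.5,270+y/4.5)
T3=lambda x,y:(100+x/3,150+y/3); S4=lambda x,y:(140+x/3.1,60+y/3.1)
print("hook bend",tri(T(141,217),S(77,153)), atz("top",*T(141,217),46),atz("side",*S(77,153),46))
print("hook tip",atz("top",*T(135,234),8))
hf=atz("top",*T(442,172),40),atz("side",*S(256,364),40)
hr=atz("top",*T(690,126),40),atz("side",*S(400,530),40)
print("hf",hf,"hr",hr)
print("strip far",tri(T3(430,58),S4(607,245)),"near",tri(T3(447,522),S4(205,488)))
for z in(139,): print([atz("top",*T3(*p),z) for p in((430,58),(447,522))],[atz("side",*S4(*p),z) for p in((607,245),(205,488))])
print("bar",tri(T3(418,187),S4(517,335)),tri(T3(428,265),S4(450,372)))
print([atz("top",*T3(*p),35) for p in((418,187),(428,265),(357,190),(367,267))])
print([atz("side",*S4(*p),35) for p in((517,335),(450,372),(485,290),(417,330))])
print("feet",[atz("top",*T3(*p),6) for p in((447,124),(463,525))],[atz("side",*S4(*p),6) for p in((591,333),(245,547))])
E
```

```text
hook bend (array([450.1, -93.1,  48.2]), np.float64(1.0441129931787354)) [450.9 -93.3  46. ] [449.8 -92.8  46. ]
hook tip [449.3 -93.1   8. ]
hf (array([ 455., -219.,   40.]), array([ 457.1, -222. ,   40. ])) hr (array([ 461.5, -323.3,   40. ]), array([ 463.1, -321.2,   40. ]))
strip far (array([706.1, 143.4, 145.6]), np.float64(0.4847516733083493)) near (array([379.8, 161.8, 137.8]), np.float64(4.494551196953267))
[array([708.4, 144.2, 139. ]), array([377.4, 161.3, 139. ])] [array([709. , 146.5, 139. ]), array([382. , 161.6, 139. ])]
bar (array([647.7, 177.2,  27.2]), np.float64(1.5008350311290044)) (array([580.2, 171.5,  51.2]), np.float64(4.869346486996152))
[array([644.6, 176. ,  35. ]), array([581.7, 173.6,  35. ]), array([648. , 223.2,  35. ]), array([585.8, 220.2,  35. ])]
[array([646.2, 173.8,  35. ]), array([586.4, 179.2,  35. ]), array([649.8, 220.7,  35. ]), array([587.1, 224.1,  35. ])]
feet [array([702.8, 152.6,   6. ]), array([384.2, 168.7,   6. ])] [array([702.7, 152.7,   6. ]), array([384.3, 167.1,   6. ])]
```

```bash
cat >> h.py <<'E'
def need(x,y,z,head):
    s=sensors.state(); R=np.array(s["tcp_rot"]); p=np.array(s["tool_pos"])
    d=R.T@(np.array([x,y,z])-p)
    h=np.degrees(np.arctan2(R[1,2],R[0,2]))
    tw=np.radians((h-head+180)%360-180)
    print("t %.2f pos %s head %.2f w %.1f F %s need(mm) %s twist %.3f"%(s["t"],p.round(1),h,s["gripper_width"],np.round(s["ft_force"],1),d.round(1),tw))
E
python3 -c "
from h import *
need(459.4,-272,230,2.95)"
python3 -m handwheel '[0.085,0,-0.05,0,0.15, 0.085,0,-0.1,0,0.3, 0.085,0.03,-0.1,-0.034,0.45, 0.085,0.063,-0.1,-0.07,0.6, 0.085,0.096,-0.1,-0.106,0.75]'
python3 -c "
from h import *
need(459.4,-272,230,2.95)"
```

```text
t 0.10 pos [242.5 493.4 230.7] head 63.82 w 85.2 F [0.2 0.8 0. ] need(mm) [ 532.3    1.3 -591.2] twist 1.062
t: 0.6
tool_pos: [282.0, 354.9, 331.1]
tcp_rot: [[0.352, 0.0, 0.936], [-0.936, -0.0, 0.352], [0.0, -1.0, -0.0]]
ft_force: [1.2, -0.5, 0.4]
gripper_width: 85.1
t 0.60 pos [282.  354.9 331.1] head 20.59 w 85.1 F [ 1.2 -0.5  0.4] need(mm) [649.2 101.2 -54.4] twist 0.308
```

```bash

python3 -m handwheel '[0.085,0.049,0,-0.004,0.1, 0.085,0.098,0,-0.008,0.2, 0.085,0.147,0,-0.012,0.308, 0.085,0.196,0,-0.016,0.308, 0.085,0.245,0,-0.02,0.308]'
python3 -c "
from h import *
need(459.4,-272,130,2.95)"
```

```text
t: 1.1
tool_pos: [350.3, 118.2, 331.3]
tcp_rot: [[0.056, 0.0, 0.998], [-0.998, 0.0, 0.056], [-0.0, -1.0, 0.0]]
ft_force: [0.6, 0.5, 0.2]
gripper_width: 84.8
t 1.10 pos [350.3 118.2 331.3] head 3.22 w 84.8 F [0.6 0.5 0.2] need(mm) [395.8 201.3  86.9] twist 0.005
```

```bash

python3 -m handwheel '[0.085,0.048,0.005,0.011,0.005, 0.085,0.094,0.01,0.022,0.005, 0.085,0.14,0.02,0.033,0.005, 0.085,0.185,0.035,0.044,0.005, 0.085,0.23,0.05,0.055,0.005]'
python3 -c "
from h import *
need(459.4,-272,130,2.95)"
```

```text
t: 1.6
tool_pos: [418.3, -108.6, 280.8]
tcp_rot: [[0.05, 0.0, 0.999], [-0.999, -0.0, 0.05], [0.0, -1.0, 0.0]]
ft_force: [0.5, 0.3, -0.2]
gripper_width: 85.1
t 1.60 pos [ 418.3 -108.6  280.8] head 2.88 w 85.1 F [ 0.5  0.3 -0.2] need(mm) [165.2 150.8  32.8] twist -0.001
```

```bash

python3 -m handwheel '[0.085,0.035,0.03,0.007,0, 0.085,0.07,0.06,0.014,0, 0.085,0.105,0.09,0.021,0, 0.085,0.14,0.12,0.027,0, 0.085,0.165,0.151,0.033,0]'
python3 - <<'E'
from h import *
need(459.4,-272,50,2.95)
print(atz("top",480,312,15),atz("top",440,333,15))
cv2.imwrite("pics/s1.png",viewer.capture("side"))
im=cv2.imread("pics/s1.png"); 
cv2.imwrite("pics/s1c.png",cv2.resize(im[200:460,220:480],None,fx=2.3,fy=2.3))
E
```

```text
t: 2.1
tool_pos: [459.7, -271.7, 128.8]
tcp_rot: [[0.05, -0.0, 0.999], [-0.999, -0.0, 0.05], [0.0, -1.0, -0.0]]
ft_force: [0.3, -0.0, 0.7]
gripper_width: 85.3
t 2.10 pos [ 459.7 -271.7  128.8] head 2.86 w 85.3 F [ 0.3 -0.   0.7] need(mm) [ 0.3 78.8 -0.3] twist -0.002
[ 349.94539708 -342.60761365   15.        ] [ 314.81093417 -244.83011229   15.        ]
```

View pics/s1c.png

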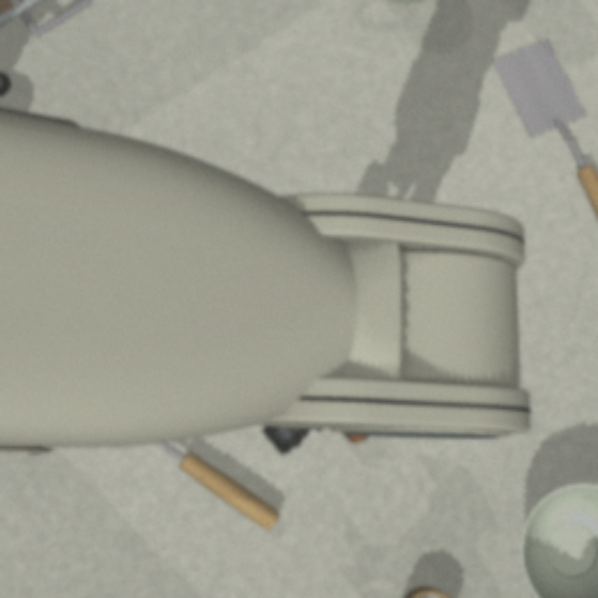

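```bash

python3 -m handwheel '[0.085,0,0.03,0,0, 0.085,0,0.06,0,0, 0.085,0,0.09,0,0, 0.085,0,0.11,0,0, 0.085,0,0.122,0,0]' 60
python3 -m handwheel '[0.02,0,0,0,0, 0.02,0,0,0,0, 0.02,0,0,0,0, 0.02,0,0,0,0, 0.02,0,0,0,0]' 60
python3 -m handwheel '[0.02,0,0,0,0, 0.02,0,0,0,0, 0.02,0,-0.01,0,0, 0.02,0,-0.02,0,0, 0.02,0,-0.03,0,0]' 60
```

```text
t: 2.65
tool_pos: [458.9, -268.9, 6.4]
tcp_rot: [[0.051, -0.002, 0.999], [-0.999, 0.002, 0.051], [-0.002, -1.0, -0.002]]
ft_force: [-0.0, -0.3, -0.9]
gripper_width: 85.2
t: 3.15
tool_pos: [460.3, -270.0, 9.4]
tcp_rot: [[0.051, 0.002, 0.999], [-0.999, -0.001, 0.051], [0.001, -1.0, 0.002]]
ft_force: [0.6, -0.3, 5.5]
gripper_width: 25.3
t: 3.65
tool_pos: [459.8, -269.7, 39.5]
tcp_rot: [[0.051, 0.0, 0.999], [-0.999, -0.0, 0.051], [0.0, -1.0, 0.0]]
ft_force: [-0.3, -0.2, -1.4]
gripper_width: 24.9
```

```bash

python3 - <<'E'
from h import *
need(609,-150,90,-2.75)
for n in("top","side"):
    im=viewer.capture(n); cv2.imwrite(f"pics/{n}2.png",im)
    x,y=(320,200) if n=="top" else (250,250)
    cv2.imwrite(f"pics/{n}2c.png",cv2.resize(im[y:y+130,x:x+170],None,fx=4.5,fy=4.5,interpolation=cv2.INTER_CUBIC))
E
```

```text
t 3.65 pos [ 459.8 -269.7   39.5] head 2.92 w 24.9 F [-0.3 -0.2 -1.4] need(mm) [-111.9  -50.5  155.1] twist 0.099
```

View pics/top2c.png

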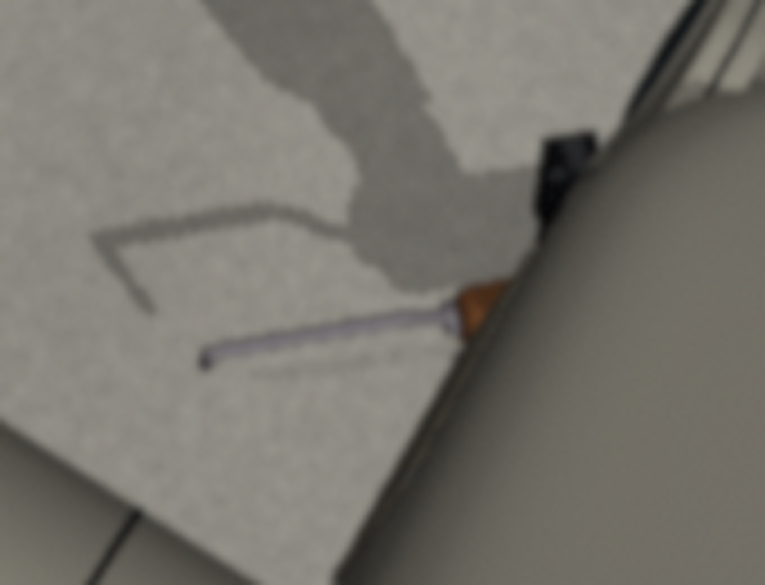

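View pics/side2c.png

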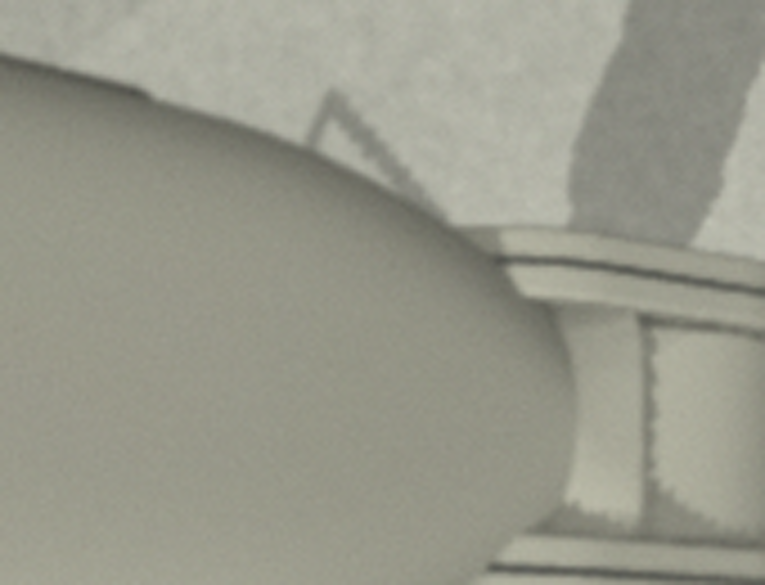

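```bash

python3 -m handwheel '[0.02,-0.03,-0.02,0.03,0, 0.02,-0.06,-0.04,0.065,0, 0.02,-0.085,-0.05,0.1,0, 0.02,-0.1,-0.05,0.135,0.05, 0.02,-0.112,-0.05,0.155,0.099]'
python3 - <<'E'
from h import *
print(atz("top",366,278.9,77))
need(609,-150,90,-2.75)
for n in("top","side"):
    im=viewer.capture(n); cv2.imwrite(f"pics/{n}3.png",im)
E
```

```text
t: 4.25
tool_pos: [611.1, -148.3, 88.6]
tcp_rot: [[-0.048, 0.002, 0.999], [-0.999, -0.0, -0.048], [0.0, -1.0, 0.002]]
ft_force: [0.0, 0.2, -1.7]
gripper_width: 25.1
[447.82971126 -91.48695442  77.        ]
t 4.25 pos [ 611.1 -148.3   88.6] head -2.77 w 25.1 F [ 0.   0.2 -1.7] need(mm) [ 1.8 -1.4 -2. ] twist -0.000
```

View pics/top3.png

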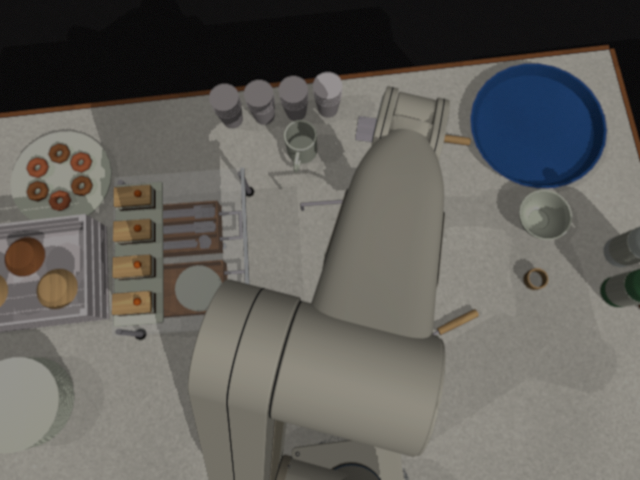

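View pics/side3.png

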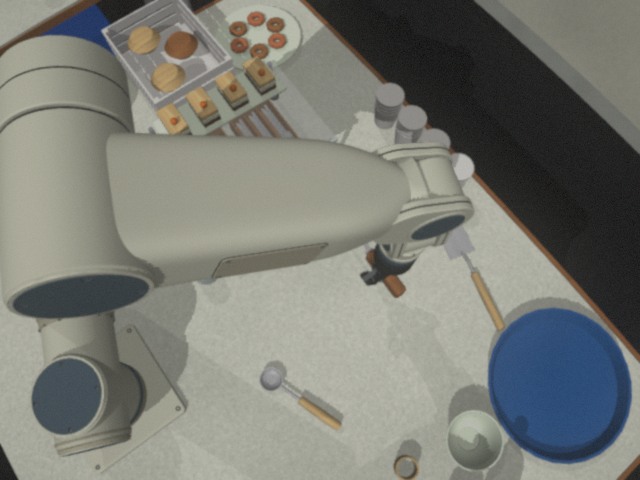

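```bash

python3 - <<'E'
from h import *
im=cv2.imread("pics/top3.png"); cv2.imwrite("pics/top3c.png",cv2.resize(im[155:225,255:355],None,fx=7.5,fy=7.5,interpolation=cv2.INTER_CUBIC))
E
```

```text
(no output)
```

View pics/top3c.png

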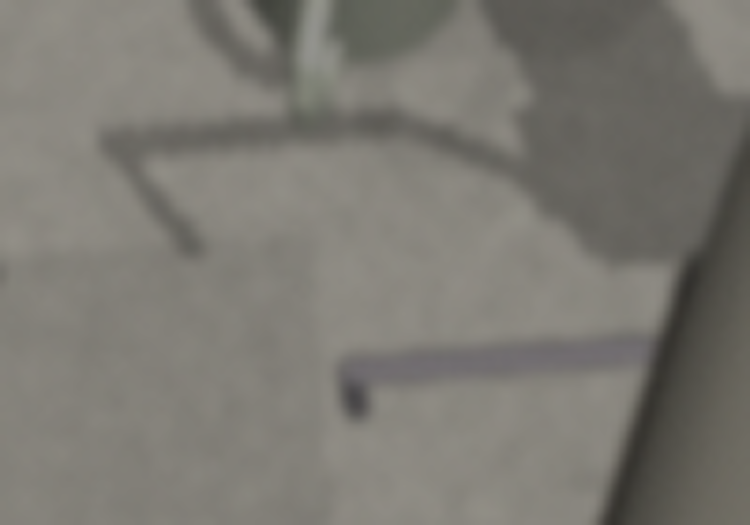

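```bash

python3 - <<'E'
from h import *
np.set_printoptions(precision=2,suppress=True)
b0=np.array([450.3,-93.]); 
s0=atz("top",340+60/5.5,240+130/5.5,0)[:2]; s0b=atz("side",290+125/4.5,270+68/4.5,0)[:2]
L=((s0+s0b)/2-b0)/44; print("shadow slope",L,s0,s0b)
P=lambda x,y:(255+x/7.5,155+y/7.5)
def h(obj,sh):
    S=atz("top",*P(*sh),0)[:2]; best=min(np.arange(20,200,.5),key=lambda z:np.linalg.norm(atz("top",*P(*obj),z)[:2]+L*z-S))
    return best, atz("top",*P(*obj),best), np.linalg.norm(atz("top",*P(*obj),best)[:2]+L*best-S)
print("bend",h((350,370),(112,143)),"tip",h((357,412),(195,248)))
for z in(124,128,132): print(atz("top",*P(350,372),z))
for z in(80,84,88): print(atz("top",*P(357,414),z))
E
```

```text
shadow slope [1.11 0.61] [498.42 -68.23] [499.42 -64.4 ]
bend (np.float64(110.5), array([623.15,  28.27, 110.5 ]), np.float64(4.3097105871248536)) tip (np.float64(76.0), array([620.29,  28.28,  76.  ]), np.float64(1.3327690641404513))
[618.47  28.08 124.  ]
[617.26  28.01 128.  ]
[616.06  27.93 132.  ]
[618.51  28.27  80.  ]
[617.35  28.2   84.  ]
[616.19  28.13  88.  ]
```

```bash
python3 -m handwheel '[0.02,-0.03,0.01,-0.002,0, 0.02,-0.06,0.02,-0.004,0, 0.02,-0.08,0.02,-0.006,0, 0.02,-0.1,0.02,-0.008,0, 0.02,-0.1,0.02,-0.008,0]'
python3 - <<'E'
from h import *
need(608,20.7,70,-2.75)
for n in("top","side"):
    im=viewer.capture(n); cv2.imwrite(f"pics/{n}4.png",im)
im=cv2.imread("pics/top4.png"); cv2.imwrite("pics/top4c.png",cv2.resize(im[130:250,180:310],None,fx=5,fy=5,interpolation=cv2.INTER_CUBIC))
E
```

```text
t: 4.85
tool_pos: [604.5, -47.9, 68.1]
tcp_rot: [[-0.045, -0.001, 0.999], [-0.999, 0.001, -0.045], [-0.001, -1.0, -0.001]]
ft_force: [-0.4, -0.3, -1.3]
gripper_width: 24.9
t 4.85 pos [604.5 -47.9  68.1] head -2.61 w 24.9 F [-0.4 -0.3 -1.3] need(mm) [-68.6  -1.9   0.3] twist 0.003
```

View pics/top4c.png

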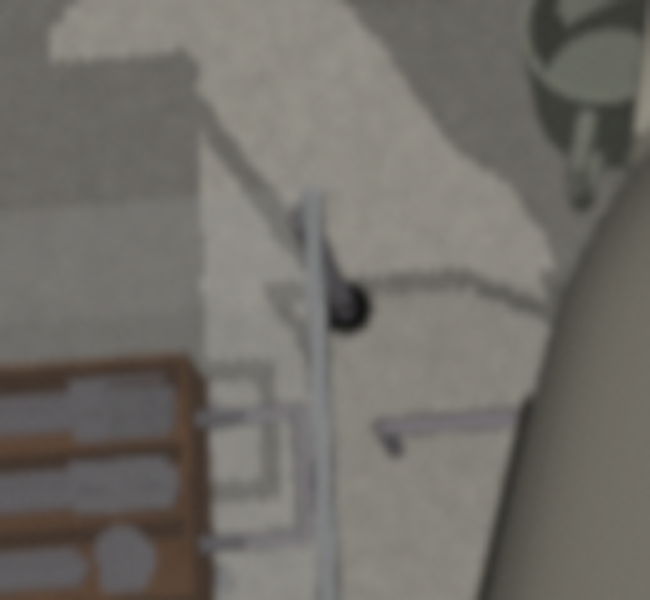

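View pics/side4.png

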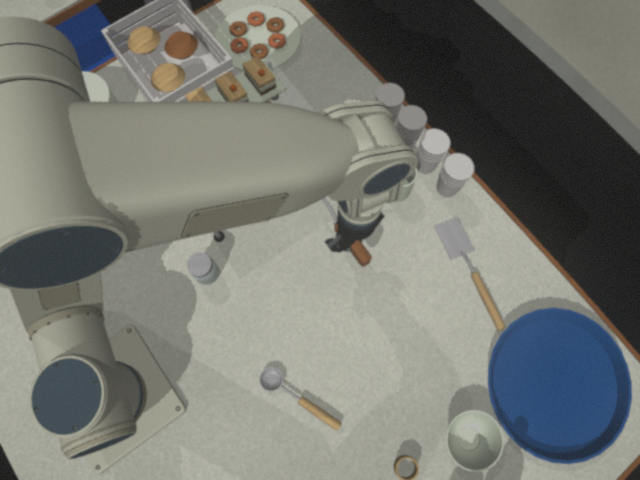

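```bash
python3 - <<'E'
from h import *
np.set_printoptions(precision=1,suppress=True)
for z in(95,100,105,110): print("bend",atz("top",256.6,215.6,z),"tip",atz("top",259,219.4,z-40))
for z in (112,102): print(proj("top",(611.5,129,z)),proj("top",(611.5,129,z-42)))
E
```

```text
bend [614.3 130.1  95. ] tip [616.3 129.9  55. ]
bend [612.9 129.6 100. ] tip [614.9 129.4  60. ]
bend [611.4 129.  105. ] tip [613.5 128.9  65. ]
bend [610.  128.5 110. ] tip [612.1 128.3  70. ]
(np.float64(256.16622198322705), np.float64(214.72014970003247)) (np.float64(258.73227711340473), np.float64(219.6890570082386))
(np.float64(256.793985663203), np.float64(215.93573531183443)) (np.float64(259.3168968445417), np.float64(220.82113774055617))
```

```bash
python3 -m handwheel '[0.02,-0.02,0,0,0.003, 0.02,-0.04,0,0,0.003, 0.02,-0.056,0,0,0.003, 0.02,-0.068,0,0,0.003, 0.02,-0.068,0,0,0.003]'
python3 - <<'E'
from h import *
need(608,20.7,28,-2.75)
im=viewer.capture("top"); cv2.imwrite("pics/top5c.png",cv2.resize(im[150:270,180:310],None,fx=5,fy=5,interpolation=cv2.INTER_CUBIC))
E
```

```text
t: 5.45
tool_pos: [608.8, 19.2, 68.3]
tcp_rot: [[-0.05, -0.0, 0.999], [-0.999, 0.0, -0.05], [-0.0, -1.0, -0.0]]
ft_force: [-0.8, 0.2, -2.1]
gripper_width: 25.1
t 5.45 pos [608.8  19.2  68.3] head -2.85 w 25.1 F [-0.8  0.2 -2.1] need(mm) [-1.4 40.3 -0.9] twist -0.002
```

View pics/top5c.png

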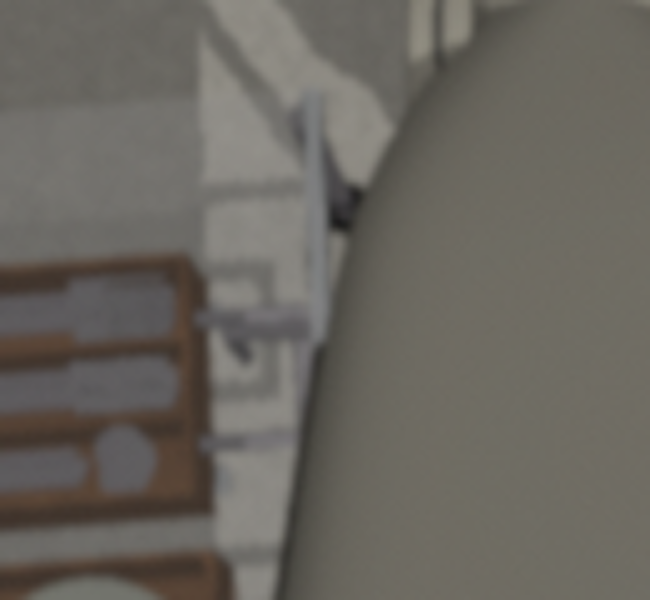

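```bash
python3 - <<'E'
from h import *
np.set_printoptions(precision=1,suppress=True)
for z in(55,60,65): print("tip",atz("top",180+243/5,150+354/5,z))
print([atz("top",180+u/5,150+v/5,35) for u,v in((202,318),(205,443),(300,318))])
E
```

```text
tip [621.6 199.1  55. ]
tip [620.1 198.3  60. ]
tip [618.7 197.4  65. ]
[array([646.9, 220. ,  35. ]), array([587.2, 223.2,  35. ]), array([641.3, 174.7,  35. ])]
```

```bash
python3 -m handwheel '[0.02,0,0.008,-0.002,0, 0.02,0,0.016,-0.003,0, 0.02,0,0.025,-0.003,0, 0.02,0,0.033,-0.003,0, 0.02,0,0.041,-0.003,0]'
python3 - <<'E'
from h import *
need(608,20.7,28,-2.75)
im=viewer.capture("top"); cv2.imwrite("pics/top6c.png",cv2.resize(im[150:270,180:310],None,fx=5,fy=5,interpolation=cv2.INTER_CUBIC))
E
```

```text
t: 6.0
tool_pos: [605.7, 18.3, 26.3]
tcp_rot: [[-0.051, -0.001, 0.999], [-0.999, 0.0, -0.051], [-0.0, -1.0, -0.001]]
ft_force: [0.0, -0.2, -1.7]
gripper_width: 25.2
t 6.00 pos [605.7  18.3  26.3] head -2.94 w 25.2 F [ 0.  -0.2 -1.7] need(mm) [-2.5 -1.7  2.2] twist -0.003
```

View pics/top6c.png

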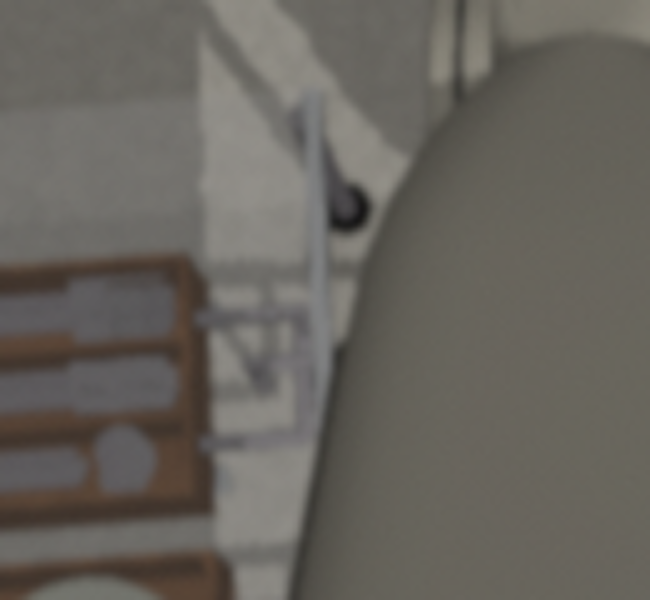

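```bash
python3 -m handwheel '[0.02,0.008,0,0,0, 0.02,0.016,0,0,0, 0.02,0.026,0,0,0, 0.02,0.036,0,0,0, 0.02,0.046,0,0,0]'
python3 -m handwheel '[0.02,0.012,0,0,0, 0.02,0.024,0,0,0, 0.02,0.036,0,0,0, 0.02,0.048,0,0,0, 0.02,0.06,0,0,0]'
python3 - <<'E'
from h import *
need(608,20.7,28,-2.75)
for n in("top","side"):
    im=viewer.capture(n); cv2.imwrite(f"pics/{n}7.png",im)
E
```

```text
t: 6.55
tool_pos: [603.5, -28.5, 27.5]
tcp_rot: [[-0.051, 0.0, 0.999], [-0.999, 0.0, -0.051], [-0.0, -1.0, 0.0]]
ft_force: [-0.1, 2.2, -2.7]
gripper_width: 25.2
t: 7.05
tool_pos: [600.5, -88.5, 27.3]
tcp_rot: [[-0.051, 0.0, 0.999], [-0.999, -0.0, -0.051], [-0.0, -1.0, 0.0]]
ft_force: [0.8, 2.8, -2.6]
gripper_width: 25.1
t 7.05 pos [600.5 -88.5  27.3] head -2.94 w 25.1 F [ 0.8  2.8 -2.6] need(mm) [-109.4   -0.7    1.9] twist -0.003
```

View pics/top7.png

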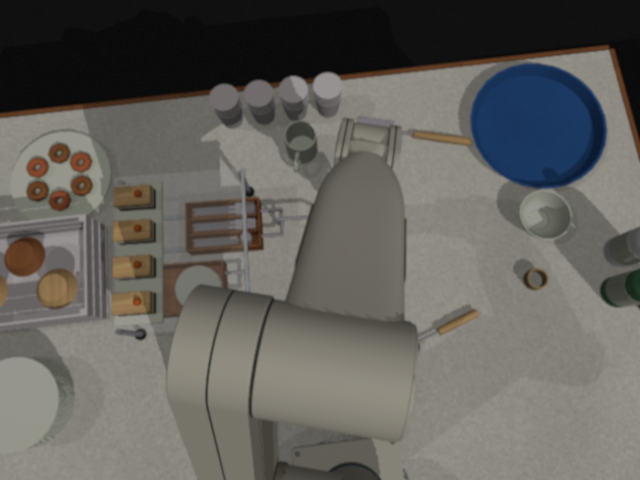

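View pics/side7.png

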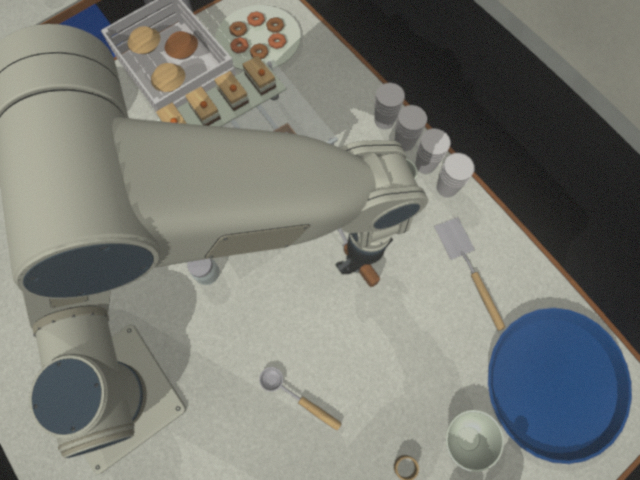

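```bash
python3 -m handwheel '[0.02,-0.005,0,0,0, 0.02,-0.01,0,0,0, 0.02,-0.012,0,0,0, 0.02,-0.012,-0.006,0,0, 0.02,-0.012,-0.014,0,0]'
python3 -m handwheel '[0.02,0,-0.01,0,0, 0.02,0,-0.02,0,0, 0.02,0,-0.03,0,0, 0.02,0,-0.038,0,0, 0.02,0,-0.038,0,0]'
python3 - <<'E'
from h import *
need(608,20.7,28,-2.75)
im=viewer.capture("top"); cv2.imwrite("pics/top8c.png",cv2.resize(im[150:270,180:310],None,fx=5,fy=5,interpolation=cv2.INTER_CUBIC))
E
```

```text
t: 7.65
tool_pos: [600.9, -74.9, 41.6]
tcp_rot: [[-0.05, -0.001, 0.999], [-0.999, 0.0, -0.05], [-0.0, -1.0, -0.001]]
ft_force: [0.7, -0.4, -1.7]
gripper_width: 25.2
t: 8.15
tool_pos: [601.7, -75.6, 80.8]
tcp_rot: [[-0.051, 0.002, 0.999], [-0.999, -0.001, -0.051], [0.0, -1.0, 0.002]]
ft_force: [0.7, 0.5, -1.9]
gripper_width: 25.2
t 8.15 pos [601.7 -75.6  80.8] head -2.93 w 25.2 F [ 0.7  0.5 -1.9] need(mm) [-96.6  52.8   1.2] twist -0.003
```

View pics/top8c.png

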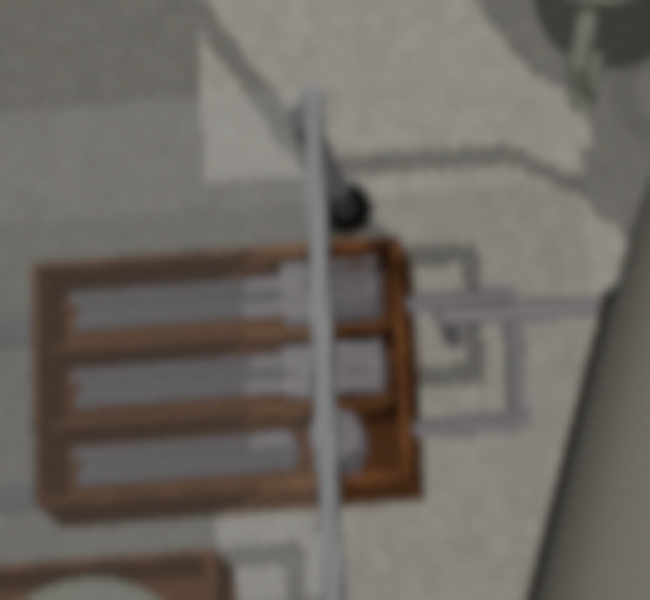

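```bash
python3 -m handwheel '[0.02,0.025,0,0,0, 0.02,0.05,0,0,0, 0.02,0.075,0,0,0, 0.02,0.1,0.005,0,0, 0.02,0.125,0.02,0,0]'
python3 -m handwheel '[0.02,0,0.01,0,0, 0.02,0,0.02,0,0, 0.02,0,0.03,0,0, 0.02,0,0.035,0,0, 0.02,0,0.035,0,0]'
python3 - <<'E'
from h import *
need(608,20.7,10,-2.75)
im=viewer.capture("top"); cv2.imwrite("pics/top9.png",im)
cv2.imwrite("pics/top9c.png",cv2.resize(im[150:270,230:360],None,fx=5,fy=5,interpolation=cv2.INTER_CUBIC))
im=viewer.capture("side"); cv2.imwrite("pics/side9c.png",cv2.resize(im[200:340,300:460],None,fx=5,fy=5,interpolation=cv2.INTER_CUBIC))
E
```

```text
t: 8.7
tool_pos: [595.1, -201.5, 59.8]
tcp_rot: [[-0.051, 0.002, 0.999], [-0.999, -0.001, -0.051], [0.001, -1.0, 0.002]]
ft_force: [1.1, -0.3, -1.8]
gripper_width: 25.5
t: 9.2
tool_pos: [594.4, -199.2, 23.5]
tcp_rot: [[-0.05, -0.001, 0.999], [-0.999, 0.001, -0.05], [-0.001, -1.0, -0.001]]
ft_force: [-0.2, -0.1, -0.7]
gripper_width: 25.1
t 9.20 pos [ 594.4 -199.2   23.5] head -2.86 w 25.1 F [-0.2 -0.1 -0.7] need(mm) [-220.3   13.6    2.6] twist -0.002
```

View pics/top9c.png

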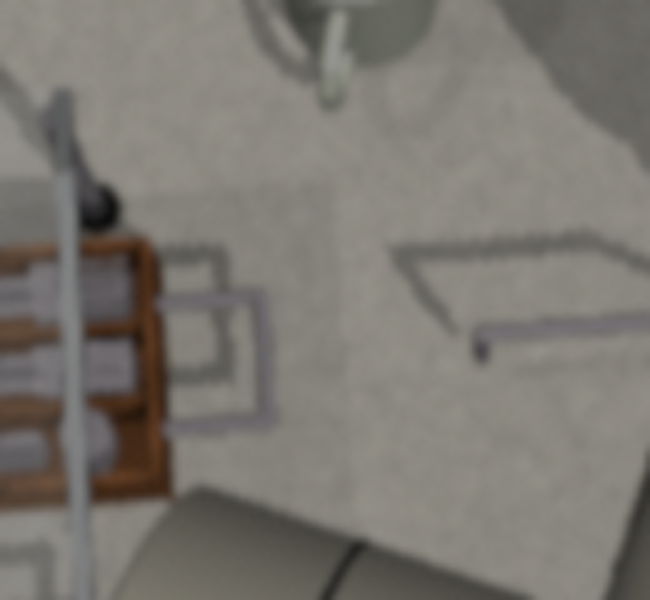

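View pics/side9c.png

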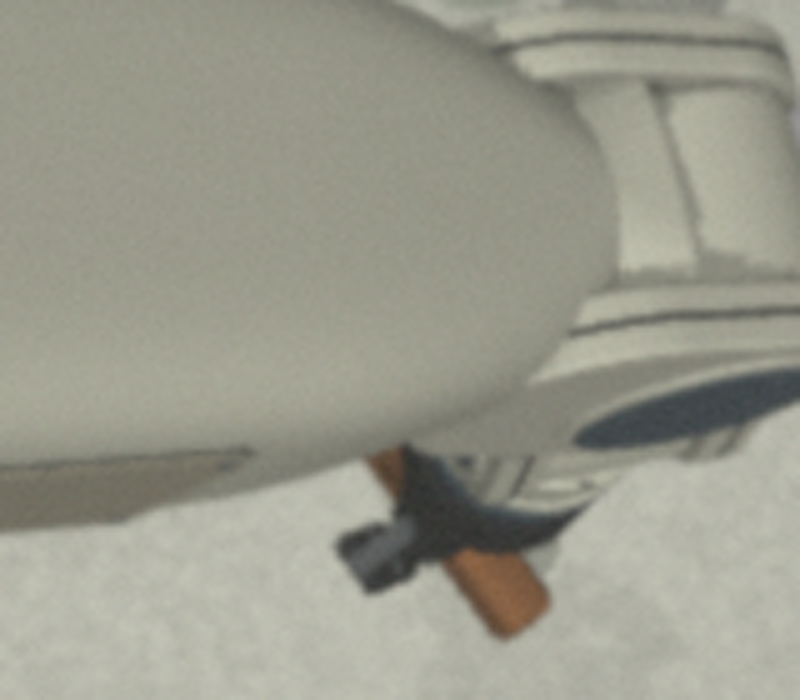

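Clear of the loop by about 90 mm, and the shadow of the tip lies close to the tip, so it is low. Lowering gently to contact.

```bash
python3 -m handwheel '[0.02,0,0.003,0,0, 0.02,0,0.006,0,0, 0.02,0,0.009,0,0, 0.02,0,0.011,0,0, 0.02,0,0.011,0,0]'
python3 -m handwheel '[0.02,0,0.001,0,0, 0.02,0,0.002,0,0, 0.02,0,0.003,0,0, 0.02,0,0.003,0,0, 0.02,0,0.003,0,0]'
```

```text
t: 9.8
tool_pos: [594.5, -200.2, 12.9]
tcp_rot: [[-0.051, -0.001, 0.999], [-0.999, 0.0, -0.051], [-0.0, -1.0, -0.001]]
ft_force: [0.1, 0.4, -1.4]
gripper_width: 25.1
t: 10.3
tool_pos: [594.7, -200.2, 10.3]
tcp_rot: [[-0.051, 0.0, 0.999], [-0.999, 0.0, -0.051], [-0.0, -1.0, 0.0]]
ft_force: [0.9, -1.1, -1.0]
gripper_width: 25.2
```

```bash
python3 -m handwheel '[0.02,0,0.001,0,0, 0.02,0,0.001,0,0, 0.02,0,0.002,0,0, 0.02,0,0.002,0,0, 0.02,0,0.002,0,0]'
python3 -m handwheel '[0.02,0,0.0005,0,0, 0.02,0,0.0010,0,0, 0.02,0,0.001,0,0, 0.02,0,0.001,0,0, 0.02,0,0.001,0,0]'
```

```text
t: 10.8
tool_pos: [594.8, -200.3, 9.4]
tcp_rot: [[-0.051, 0.001, 0.999], [-0.999, -0.001, -0.051], [0.001, -1.0, 0.001]]
ft_force: [-2.8, 1.6, 9.8]
gripper_width: 25.0
t: 11.3
tool_pos: [594.8, -200.3, 9.5]
tcp_rot: [[-0.051, 0.002, 0.999], [-0.999, -0.001, -0.051], [0.001, -1.0, 0.002]]
ft_force: [-6.4, 3.2, 18.8]
gripper_width: 25.3
```

```bash
python3 -m handwheel '[0.02,0,-0.001,0,0, 0.02,0,-0.002,0,0, 0.028,0,-0.002,0,0, 0.034,0,-0.002,0,0, 0.04,0,-0.002,0,0]'
python3 -m handwheel '[0.05,0,0,0,0, 0.065,0,0,0,0, 0.085,0,0,0,0, 0.085,0,0,0,0, 0.085,0,0,0,0]'
python3 -m handwheel '[0.085,0,-0.02,0,0, 0.085,0,-0.05,0,0, 0.085,0,-0.09,0,0, 0.085,0,-0.13,0,0, 0.085,0,-0.17,0,0]'
python3 -m handwheel '[0.085,0.03,-0.03,-0.03,0, 0.085,0.05,-0.06,-0.06,0, 0.085,0.08,-0.09,-0.1,0, 0.085,0.11,-0.1,-0.14,0, 0.085,0.14,-0.1,-0.18,0]'
python3 - <<'E'
from h import *
need(608,20.7,10,-2.75)
for n in("top","side"):
    im=viewer.capture(n); cv2.imwrite(f"pics/{n}10.png",im)
E
```

```text
t: 11.8
tool_pos: [594.7, -200.2, 9.1]
tcp_rot: [[-0.051, -0.0, 0.999], [-0.999, 0.0, -0.051], [-0.0, -1.0, -0.0]]
ft_force: [-1.0, -0.3, 0.2]
gripper_width: 40.1
t: 12.3
tool_pos: [594.7, -200.3, 9.3]
tcp_rot: [[-0.051, 0.0, 0.999], [-0.999, -0.0, -0.051], [0.0, -1.0, 0.0]]
ft_force: [-0.1, 0.1, -0.4]
gripper_width: 84.9
t: 12.8
tool_pos: [594.4, -200.1, 181.0]
tcp_rot: [[-0.051, 0.0, 0.999], [-0.999, -0.0, -0.051], [0.0, -1.0, 0.0]]
ft_force: [0.4, -0.4, 0.6]
gripper_width: 85.0
t: 13.3
tool_pos: [413.9, -326.9, 281.0]
tcp_rot: [[-0.05, 0.002, 0.999], [-0.999, -0.003, -0.05], [0.002, -1.0, 0.002]]
ft_force: [-0.0, -1.5, -0.9]
gripper_width: 85.0
t 13.30 pos [ 413.9 -326.9  281. ] head -2.87 w 85.0 F [-0.  -1.5 -0.9] need(mm) [-357.6  270.5  175.7] twist -0.002
```

View pics/top10.png

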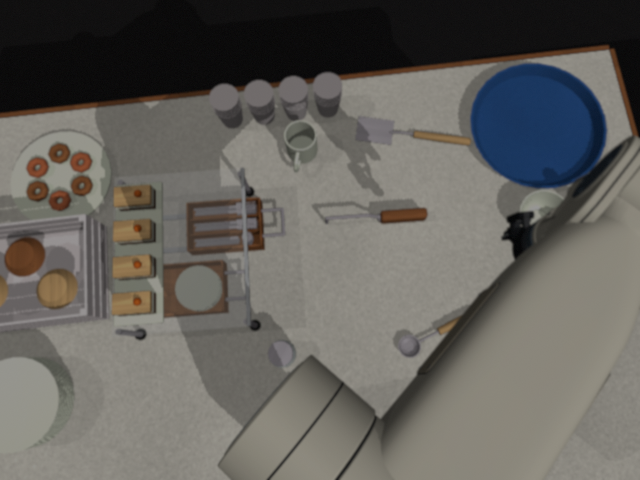

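View pics/side10.png

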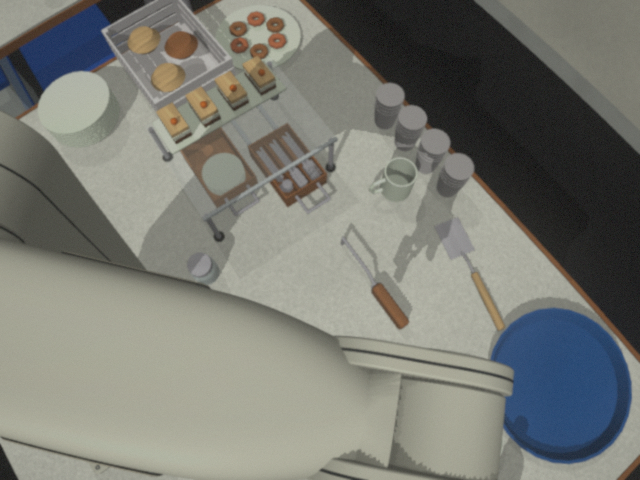

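```bash
python3 - <<'E'
from h import *
a=cv2.imread("pics/top10.png");b=cv2.imread("pics/side10.png")
f=lambda im,x,y,w,h,k:cv2.resize(im[y:y+h,x:x+w],None,fx=k,fy=k,interpolation=cv2.INTER_CUBIC)
cv2.imwrite("pics/a.png",f(a,235,180,200,80,4)); cv2.imwrite("pics/b.png",f(b,240,130,180,200,3))
E
```

```text
(no output)
```

View pics/a.png

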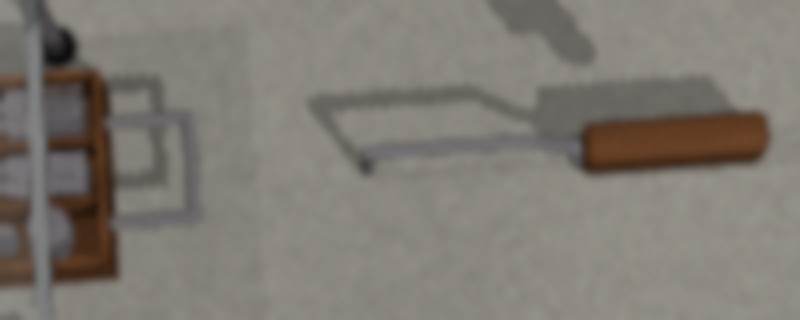

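View pics/b.png

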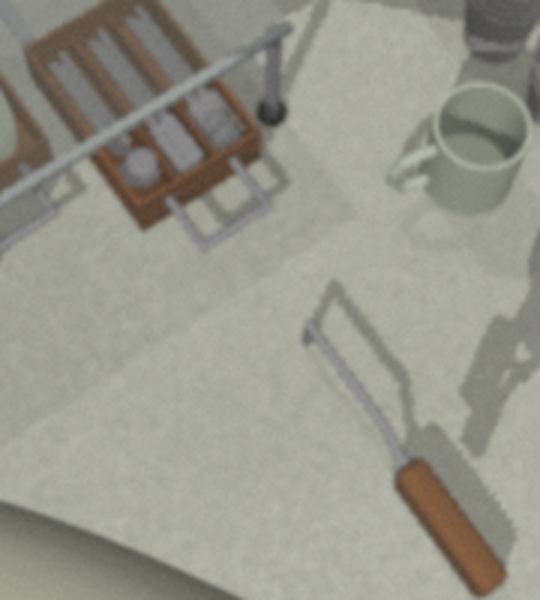

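```bash
python3 - <<'E'
from h import *
np.set_printoptions(precision=1,suppress=True)
A=lambda x,y:(235+x/4,180+y/4);B=lambda x,y:(240+x/3,130+y/3)
print("bend",tri(A(368,153),B(312,327)))
print("handle f/r top",tri(A(586,140),B(408,470)),tri(A(766,131),B(492,583)))
print("bar",[atz("top",*A(*p),35) for p in((190,118),(196,217))],[atz("side",*B(*p),35) for p in((268,204),(205,246))])
print("wall",[atz("top",*A(*p),35) for p in((110,122),(116,220))])
E
```

```text
bend (array([602.7, -24.7,  46.7]), np.float64(1.046369017240745))
handle f/r top (array([ 595. , -151.4,   37.8]), np.float64(3.30631959676538)) (array([ 585.4, -252.4,   52.8]), np.float64(0.05892877132787007))
bar [array([639. ,  75.4,  35. ]), array([579.6,  78.1,  35. ])] [array([641.5,  78.9,  35. ]), array([581.3,  80. ,  35. ])]
wall [array([642.3, 122. ,  35. ]), array([583.5, 124.1,  35. ])]
```

```bash
python3 -c "
from station import ticket; print(ticket.hand_in())"
```

```text
the job is handed in; nothing more can be done
None
```

I pulled the cutlery tray out about 95 mm with the hooked rod, unhooked it and stood the rod back on the table. I handed the job in at about 13.4 s of the 56 s allowed.

My last checks, from both cameras:
- **Tray:** its front wall is about 22 to 28 mm past the shelf's front edge, so the whole loop sticks out.
- **Rod:** the hook is about 100 mm from the loop's outer bar. The rod looks to be standing flat, with its bend measured at 47 mm high against 44 to 48 mm expected.
- **Plate tray:** it looks unmoved by eye in the pictures; I did not measure it.
- **Robot:** the gripper is open and clear of everything. The highest wrist force I read was about 20 N, while setting the rod down.

Two measurements disagreed:
- **Hook height in mid-air:** the first shadow estimate put it about 10 mm lower than I expected. A second look at the hook matched the expected height.
- **Rear end of the handle:** its top read 53 mm instead of 40 mm. I put this down to picking the rounded edge in the two pictures, because the bend height and the rod's shadow both fit a rod standing flat.

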